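# Wedge the board carriage into its soldering fixture

### The arm

A 6-joint arm with a two-finger parallel gripper is mounted at the origin on the work surface. World frame = base frame: x ahead of the robot, y to its left, z up, the work surface at z = 0. Lengths are in m, angles in rad, forces in N, time in s.
With the tool pointing down it reaches from about 0.25 to 0.725 m from the base axis. Payload 4 kg.
Tool frame: the origin (TCP) lies midway between the tips of the shut fingers; the grasp point (between the pads) lies env.pinch_z behind it (env.pinch_z is the distance from the TCP to the grasp point, in m); z points along the fingers, y is the direction in which the jaws open and shut (so a half turn about z gives the same grasp; the last joint's range is limited). The gripper opens to 85 mm and grips with 20 to 120 N. Pads are 22 mm wide; open, the fingers measure 114 mm over their backs; the gripper's body (76 mm by 85 mm) begins 54 mm behind the grasp point. The pads swing forward as they close: fully open they stand 13 mm farther back than shut.
Start: joints at [-1.151, 0.241, 0.005, 1.335, 0, 1.571], TCP at [0.204, -0.457, 0.231] pointing down, gripper open.
Joint ranges: [-2.72, 2.72], [-1.05, 1.87], [-1.09, 1.28], [-1.99, 2.15], [-1.42, 1.44], [-3.14, 3.14]. Speed limits (rad/s): [2.79, 2.79, 3.14, 3.14, 3.14, 3.14].

### API

Orientations are given as a 3x3 rotation matrix whose columns are the frame's x, y, z axes.
In Python, from cell import env gives the robot as it stands.
- The arm moves only by the tool apply_moves, never from a script. Its argument "moves" is a list of rows, each an object with "dp": the shift along the world's x, y, z in mm, a list of three; "twist": the turn about the world's z in rad; "hand": the closure in counts, from 0 (fully open) to 255 (shut). A call has 1 to 8 rows; each row is the pose to reach, as a shift and turn from the pose measured when the call began; what a row does not reach only later rows make up. A row lasts 1/8 s, in which the tool goes at most 62.5 mm and 10.7 degrees, less where a joint would pass 70% of its speed; a pose out of reach is approached as far as the arm can. A call with a gripper value outside its range is refused whole. The fingers move at their own pace and stop on an object; "newtons" is the grip in N (left out, the last holds). Time passes only in rows, so rows that repeat a pose let the fingers close. It gives the time, the measured TCP pose, the force and the opening at its end, in the units of the state.
- env.observe(): the state, without advancing time (a new reading comes with each control period).
- env.camera(name): name is "scene" or "top" or "wrist"; returns a dict with "frame" (400x640x3 uint8, red, green, blue), "fx", "fy", "cx", "cy" (pixels), "R" (3x3) and "t" (3): a world point X has camera coordinates R X + t; the wrist camera has in their place "mount" (4x4, takes a point from camera to tool coordinates, whose origin is the TCP and whose axes are the flange's). Camera axes: x right, y down, z forward; pixel columns grow to the right and rows downward; lengths in m; the calibration is good to about 2 mm. A picture is of the moment at which its call begins: read the wrist's pose just before it. There is no depth.
- env.job_done(): hands the job in, once; it reports no verdict.
Trained networks look in a picture, given as the dict that the camera call returned (one of the last four; its "shot" number tells which), for a name from the list of things; names that differ only in an ending like _2 or _b are one class to them, and where a whole thing is asked for, a point or a joint stands for the part that bears it (a point fixed in the world has none). Each returns a list of dicts, best first, with "confidence" (0 to 1); they miss things now and then, are a little off and sometimes report something else, mostly with a low value. They report only what shows in the picture. A call takes as long as a camera call.
- env.cut_out(thing, picture): "region" (400x640 bool, what is visible of it) and "extent" ([left, top, right, bottom] in pixels, round what is visible of it).
The state is a dict: "clock": time; "q": joint angles; "qd": joint speeds; "joint_efforts": joint torques, N m; "tool_pos": TCP position; "eef_rot": TCP orientation; "ft_force": force on the tool from outside, world axes, zero at the start; "torque": the same for the moment, N m; "opening": finger opening in m.
Only numpy, scipy, OpenCV 4.12 (cv2) and the standard library are available. Lean on these libraries where they do the work, as an engineer would, in place of code of your own. Each camera call takes 0.05 s, during which the arm holds its last target.

### The job

Set the circuit-board carriage, narrow nose first, on the bare loading end of the blue soldering fixture and slide it along the dovetail way, between the steel rail and the brass gib, until it wedges tight. Drive it home with a forward push of about 15 N (much over 20 N would jam it), then let go: it must stay wedged on its own. Leave the other things on the bench where they are.

Things in the scene. Friction and masses are not known exactly. Their poses are not given: they have to be found in the camera images.
- fixture: Blue soldering fixture screwed to the bench: base 230 x 130 x 20 mm (x, y, z). Origin: centre of its underside, z up, x the sliding direction. Its top (z = 20) is the way's floor: bare loading end from x = -115 to -15, then, to x = 110, two low rails 21 mm high: a fixed steel rail on the -y side, a brass gib on the +y side. Both faces overhang 30 degrees (dovetail).
- way_mouth (a point): Floor of the way where the rails begin (fixture x = -15, y = 0, z = 20); axes as the fixture's. Steel face at floor level: y = -20 all along, parallel to x. Brass face here: y = 26.8 to 31.8, closing in by 0.105 mm per mm of x. Enter with the carriage 2 to 4 mm to the +y side of y = 0; wedged, it lies against the steel rail, at y = 0.
- way_mid (a point): Floor of the way at fixture x = 40, y = 0, z = 20. The gib's setting differs each time and is not known: binding begins with the carriage's origin anywhere from fixture x = 10 to 58. The gib is stiffly sprung: from there the push rises by a few N per mm. Faces are slick (friction about 0.25); a wedged carriage stays. If the hand holds it off the steel rail, it goes loose on opening.
- carriage: Loose circuit-board carriage, 0.2 kg, 80 mm long, 72 high. Origin: centre of its foot's underside; z up, x towards the narrow nose, which goes first. Dovetail foot 16 mm high, widest at the underside: -y flank straight at y = -20; +y flank from y = 28.4 (tail, x = -40) to 20 (nose, x = 40). Above, a grey deck 80 x 36 mm, top z = 28, clear of the rails; flat copper board in front, top z = 35.
- carriage_grip (a point): Point in the orange grip post on the carriage's deck, at carriage x = -15, y = 0, z = 52; axes as the carriage's. The post is 24 x 24 mm, from z = 28 to 72; its sides can be gripped (fingers across y) and its rear face (x = -27) pushed.
- spool: Bystander: blue spool 48 mm across, 35 mm high, standing on end; origin at the centre of its underside.
- strip: Bystander: black connector strip 90 x 16 x 17 mm lying on the bench; origin at the centre of its underside, x along it.
- driver: Bystander: screwdriver with red handle, 170 mm long, lying on the bench to the robot's right; origin under its middle, x along it.

How it is judged:
By the outcome, as a careful person would: the job done as asked, in the order asked, and still so for the second after the job is handed in, with the robot touching nothing.
It also fails if it takes over 61 s, if anything falls off the work surface, if the arm or the gripper's body presses on something with over 40 N, if the wrist force passes 120 N, or if a joint passes its speed limit or range.

## Working session

There is one attempt and no reset: what is moved stays moved. The work goes in short steps, Python scripts to look and compute and a tool call to move; the robot and the scene stay as the last step left them, time stands still between calls to the robot, and variables do not carry over. Pictures are saved under pics/ and viewed, and the job is handed in when it is done.

Besides the shell and the picture viewer there is one more tool, called after ">>>" by a JSON object that holds its "op" and its "data". apply_moves: Moves the arm, as the interface text tells. Its arguments: {"type":"object","properties":{"moves":{"type":"array"},"newtons":{"type":"number"}},"required":["moves"]}

```bash
mkdir -p pics; ls; python3 - <<'E'
from cell import env
import cv2,numpy as np,pickle
s=env.observe();print(s, env.pinch_z)
for n in("scene","top"):
    c=env.camera(n);pickle.dump(c,open(f"pics/{n}0.pkl","wb"))
    cv2.imwrite(f"pics/{n}0.png",c["frame"][:,:,::-1])
    print(n,c["fx"],c["cx"],c["cy"],np.round(c["R"],3).tolist(),np.round(c["t"],3))
    for t in("fixture","carriage","spool","strip","driver"):
        print(t,[(round(d["confidence"],2),d["extent"]) for d in env.cut_out(t,c)][:2])
E
```

```text
pics
{'clock': 0.0, 'q': array([-1.15098665e+00,  2.41456817e-01,  3.69905852e-03,  1.33521287e+00,
        9.36365985e-06,  1.57079860e+00]), 'qd': array([-0.00205631, -0.00132205,  0.00027532,  0.00117686,  0.00036179,
        0.00075161]), 'joint_efforts': array([-2.39560250e-03, -3.72319794e+01,  2.52406561e+01,  1.69113680e-02,
       -3.35023497e-04,  6.97295235e-06]), 'tool_pos': array([ 0.20353082, -0.45598815,  0.23038148]), 'eef_rot': array([[ 9.13167465e-01,  4.07583624e-01, -8.77665533e-04],
       [ 4.07584569e-01, -9.13165298e-01,  1.98931543e-03],
       [ 9.35868466e-06, -2.17430106e-03, -9.99997636e-01]]), 'ft_force': array([-0.88060852, -0.65439287, -0.54553192]), 'torque': array([0.01218128, 0.00140259, 0.02578628]), 'opening': 0.0853633878620105} 0.0187
scene 413.8339785622495 312.2631433493522 198.2704739271259 [[0.725, 0.688, -0.001], [0.558, -0.589, -0.584], [-0.403, 0.423, -0.812]] [-0.399 -0.315  1.429]
fixture [(0.88, [232.9, 184.7, 326.2, 246.8])]
carriage [(0.56, [338.7, 123.4, 366.2, 149.5])]
spool [(0.7, [362.4, 185.0, 381.5, 204.0])]
strip [(0.76, [395.5, 148.8, 422.7, 157.5])]
driver [(0.72, [176.9, 234.8, 224.2, 276.7])]
top 404.14228344464595 310.491462527008 199.2619768976418 [[-0.008, -1.0, 0.004], [-0.99, 0.007, -0.139], [0.139, -0.005, -0.99]] [-0.005  0.591  0.941]
fixture [(0.71, [319.0, 175.5, 394.3, 277.0])]
carriage [(0.58, [194.7, 225.2, 222.6, 255.2])]
spool [(0.75, [255.3, 156.0, 274.1, 178.8])]
strip [(0.61, [165.3, 160.6, 187.2, 194.0])]
driver [(0.28, [192.7, 223.5, 217.6, 255.6])]
```

```bash
python3 - <<'E'
import cv2
a=cv2.imread("pics/top0.png")[130:300,150:420]
cv2.imwrite("pics/top0z.png",cv2.resize(a,None,fx=2.95,fy=2.95,interpolation=cv2.INTER_CUBIC))
a=cv2.imread("pics/scene0.png")[100:290,160:430]
cv2.imwrite("pics/scene0z.png",cv2.resize(a,None,fx=2.95,fy=2.95,interpolation=cv2.INTER_CUBIC))
E
```

```text
(no output)
```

View pics/top0z.png

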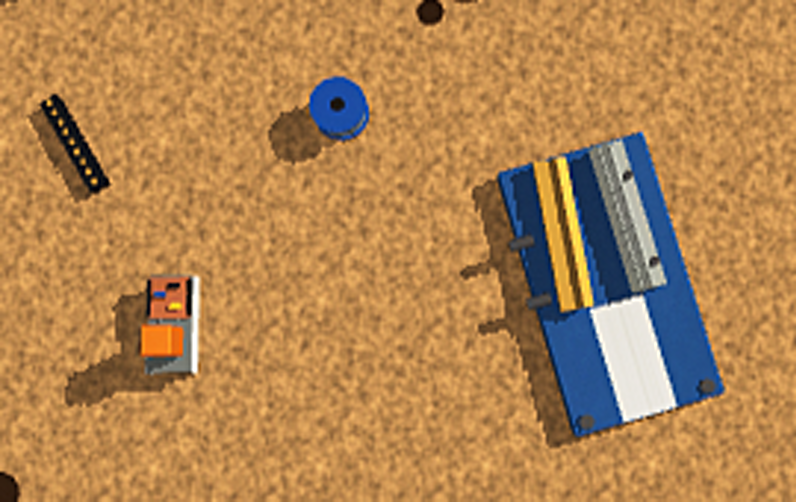

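View pics/scene0z.png

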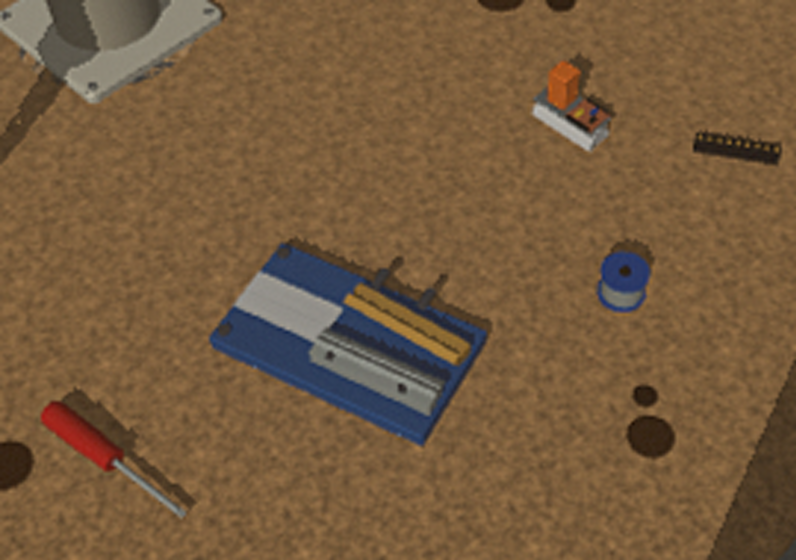

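The top view shows the carriage at about full-image px (209,240), its nose towards +x, with the orange post at (205,245). The fixture's top corners are near (319,188), (367,175), (394,262) and (345,277), and its white loading strip is at the robot's end.

```bash
cat > h.py <<'E'
import numpy as np,cv2,pickle
def ray(c,uv,z,R=None,t=None):
    R=c["R"] if R is None else R; t=c["t"] if t is None else t
    d=np.array([(uv[0]-c["cx"])/c["fx"],(uv[1]-c["cy"])/c["fy"],1.0])
    o=-R.T@t; v=R.T@d
    return o+v*(z-o[2])/v[2]
def wristRt(c,s):
    M=np.asarray(c["mount"]); T=np.eye(4);T[:3,:3]=s["eef_rot"];T[:3,3]=s["tool_pos"]
    W=np.linalg.inv(T@M); return W[:3,:3],W[:3,3]
def proj(c,X,R=None,t=None):
    R=c["R"] if R is None else R; t=c["t"] if t is None else t
    p=(R@np.asarray(X,float).T).T+t
    return np.stack([c["fx"]*p[:,0]/p[:,2]+c["cx"],c["fy"]*p[:,1]/p[:,2]+c["cy"]],1)
E
python3 - <<'E'
from h import *
c=pickle.load(open("pics/top0.pkl","rb"))
f=lambda u,v:((u+.5)/2.95-.5+150,(v+.5)/2.95-.5+130)
P=[ray(c,f(*p),.02) for p in[(499,173),(642,133),(722,390),(575,436)]]
P=np.array(P);print(P.round(4))
print([np.linalg.norm(P[i]-P[(i+1)%4]).round(4) for i in range(4)])
print("fix c",P.mean(0), "yaw",np.degrees([np.arctan2(*(P[0]-P[3])[[1,0]]),np.arctan2(*(P[1]-P[2])[[1,0]]),np.arctan2(*(P[0]-P[1])[[1,0]])-np.pi/2]))
for p in[(142,325),(183,325),(183,356),(142,356)]: print("post top",ray(c,f(*p),.072).round(4))
for p in[(199,277),(199,374)]: print("foot -y underside",ray(c,f(*p),.0).round(4))
for p in[(150,277),(191,277)]: print("board",ray(c,f(*p),.035).round(4))
E
```

```text
[[ 0.6218 -0.0304  0.02  ]
 [ 0.6554 -0.1523  0.02  ]
 [ 0.4391 -0.2124  0.02  ]
 [ 0.4028 -0.0904  0.02  ]]
[np.float64(0.1264), np.float64(0.2245), np.float64(0.1273), np.float64(0.2271)]
fix c [ 0.52977966 -0.12134062  0.02      ] yaw [15.31325396 15.52609408 15.40499571]
post top [0.494  0.2529 0.072 ]
post top [0.4938 0.2207 0.072 ]
post top [0.4696 0.22   0.072 ]
post top [0.4698 0.2521 0.072 ]
foot -y underside [0.5373 0.2253 0.    ]
foot -y underside [0.4556 0.2233 0.    ]
board [0.5348 0.2576 0.035 ]
board [0.5345 0.224  0.035 ]
```

>>> {"op": "apply_moves", "data": {"moves": [{"dp":[23,58,0],"twist":-0.05},{"dp":[46,116,0],"twist":-0.1},{"dp":[69,174,0],"twist":-0.15},{"dp":[92,232,0],"twist":-0.2},{"dp":[115,290,0],"twist":-0.25},{"dp":[138,348,0],"twist":-0.3},{"dp":[161,406,0],"twist":-0.35},{"dp":[184,464,0],"twist":-0.4}]}}

```text
invalid input at $.moves[0]: expected keys dp, twist, hand
```

>>> {"op": "apply_moves", "data": {"moves": [{"dp":[23,58,0],"twist":0},{"dp":[46,116,0],"twist":0},{"dp":[69,174,0],"twist":0},{"dp":[90,232,0],"twist":0},{"dp":[90,232,0],"twist":0}]}}

```text
invalid input at $.moves[0]: expected keys dp, twist, hand
```

```bash
cat > w.py <<'E'
from cell import env
import sys
from h import *
n=sys.argv[1]
s=env.observe();c=env.camera("wrist")
pickle.dump((s,c),open(f"pics/{n}.pkl","wb"))
cv2.imwrite(f"pics/{n}.png",c["frame"][:,:,::-1])
print(s["clock"],s["tool_pos"],np.degrees(np.arctan2(s["eef_rot"][1,0],s["eef_rot"][0,0])),s["ft_force"],s["opening"])
E
python3 w.py w1; python3 -c "
import pickle;s,c=pickle.load(open('pics/w1.pkl','rb'));print(c['mount'],c['fx'])"
```

```text
0.6 [ 0.20379845 -0.45657977  0.23134208] 24.054952389450055 [-0.58637236  0.53133801  0.35725779] 0.08525014458806521
[[-4.19650613e-05 -9.45189255e-01 -3.26523001e-01  8.57841194e-02]
 [ 9.99999372e-01 -4.05422744e-04  1.04506018e-03  3.20070679e-04]
 [-1.12015951e-03 -3.26522752e-01  9.45188678e-01 -1.42365559e-01]
 [ 0.00000000e+00  0.00000000e+00  0.00000000e+00  1.00000000e+00]] 283.8304296194569
```

View pics/w1.png

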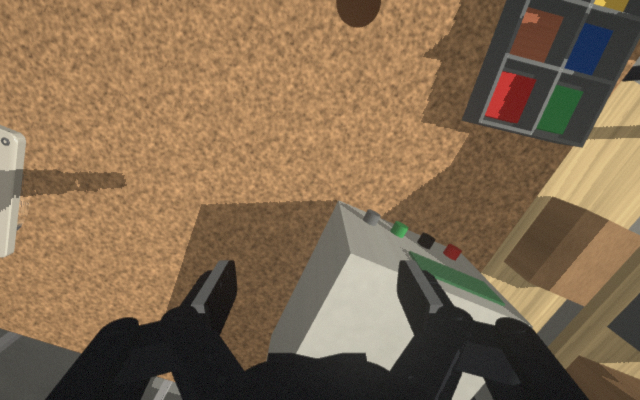

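The wrist view at the start shows a grey instrument box under the gripper, extending right and down from px (340,205). The way left, towards world +y, is clear. I'll resend with hand values and lift slightly.

>>> {"op": "apply_moves", "data": {"moves": [{"dp":[12,30,30],"twist":-0.05,"hand":0},{"dp":[35,88,30],"twist":-0.1,"hand":0},{"dp":[58,146,30],"twist":-0.15,"hand":0},{"dp":[81,204,30],"twist":-0.2,"hand":0},{"dp":[104,262,30],"twist":-0.25,"hand":0},{"dp":[127,320,30],"twist":-0.3,"hand":0},{"dp":[150,378,20],"twist":-0.35,"hand":0},{"dp":[173,436,10],"twist":-0.4,"hand":0}]}}

```text
clock: 1.65
tool_pos: [0.377, -0.0199, 0.2419]
eef_rot: [[1.0, 0.018, 0.002], [0.018, -1.0, -0.0], [0.002, 0.0, -1.0]]
ft_force: [0.9, -0.5, 0.2]
opening: 0.0854
```

>>> {"op": "apply_moves", "data": {"moves": [{"dp":[23,58,0],"twist":0,"hand":0},{"dp":[46,116,0],"twist":0,"hand":0},{"dp":[69,174,0],"twist":0,"hand":0},{"dp":[95,240,0],"twist":0,"hand":0},{"dp":[100,260,0],"twist":0,"hand":0},{"dp":[100,260,0],"twist":0,"hand":0}]}}

```text
clock: 2.4
tool_pos: [0.4772, 0.0613, 0.2419]
eef_rot: [[0.995, 0.099, -0.005], [0.099, -0.994, 0.047], [0.0, -0.047, -0.999]]
ft_force: [-0.4, 0.9, -0.4]
opening: 0.0856
```

```bash
python3 w.py w2
```

```text
2.4 [0.47718223 0.06131582 0.24188622] 5.671156212950265 [-0.38497585  0.92427736 -0.37509786] 0.0855723166492464
```

View pics/w2.png

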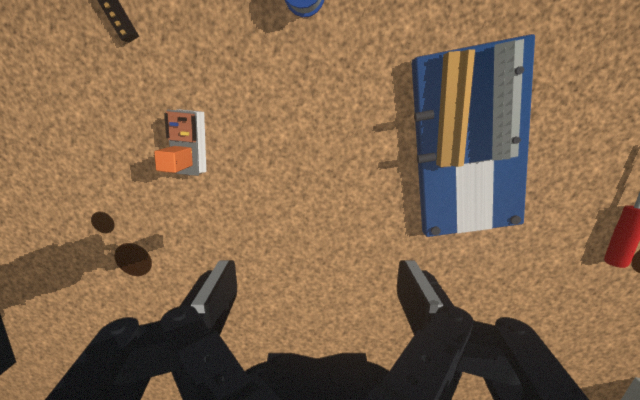

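This view shows both carriage (post px (173,160)) and fixture clearly. The arm stopped short, so I'm checking the joints.

```bash
python3 - <<'E'
from cell import env
s=env.observe();print(s['q'].round(3),s['qd'].round(3),s['joint_efforts'].round(1),s['eef_rot'].round(3),s['clock'])
E
```

```text
[ 0.098  0.2   -0.021  1.349  0.048  3.141] [-0.004 -0.024 -0.028  0.004 -0.006 -0.   ] [ -0.1 -36.6  24.1   0.7   0.1   0. ] [[ 0.995  0.099 -0.004]
 [ 0.099 -0.994  0.047]
 [ 0.001 -0.047 -0.999]] 2.45
```

>>> {"op": "apply_moves", "data": {"moves": [{"dp":[0,20,0],"twist":-0.05,"hand":0},{"dp":[0,40,0],"twist":-0.1,"hand":0}]}}

```text
clock: 2.7
tool_pos: [0.4807, 0.0548, 0.2419]
eef_rot: [[0.998, 0.061, -0.006], [0.061, -0.994, 0.085], [-0.0, -0.086, -0.996]]
ft_force: [-0.2, -0.5, 1.0]
opening: 0.0856
```

```bash
python3 - <<'E'
from cell import env
s=env.observe();print(s['q'].round(3),s['qd'].round(3),s['joint_efforts'].round(1),s['eef_rot'].round(3),s['clock'])
E
```

```text
[ 0.06   0.203 -0.018  1.35   0.086  3.141] [-0.152  0.007  0.003  0.004  0.15   0.   ] [  0.8 -35.4  25.4  -0.    0.2  -0. ] [[ 0.998  0.061 -0.006]
 [ 0.061 -0.994  0.085]
 [-0.    -0.086 -0.996]] 2.7
```

The last joint is at its limit, so I'll use the half-turned grasp: rotate about +π while moving over to the carriage.

>>> {"op": "apply_moves", "data": {"moves": [{"dp":[0,0,0],"twist":0.18,"hand":0},{"dp":[0,0,0],"twist":0.36,"hand":0},{"dp":[0,20,0],"twist":0.54,"hand":0},{"dp":[0,40,0],"twist":0.72,"hand":0},{"dp":[0,60,0],"twist":0.9,"hand":0},{"dp":[0,80,0],"twist":1.08,"hand":0},{"dp":[0,100,0],"twist":1.26,"hand":0},{"dp":[0,120,0],"twist":1.44,"hand":0}]}}

```text
clock: 3.7
tool_pos: [0.4806, 0.1747, 0.2421]
eef_rot: [[0.066, 0.994, -0.086], [0.998, -0.065, 0.006], [0.0, -0.086, -0.996]]
ft_force: [0.1, -0.5, -0.0]
opening: 0.0855
```

>>> {"op": "apply_moves", "data": {"moves": [{"dp":[0,20,0],"twist":0.18,"hand":0},{"dp":[0,40,0],"twist":0.36,"hand":0},{"dp":[0,60,0],"twist":0.54,"hand":0},{"dp":[0,60,0],"twist":0.72,"hand":0},{"dp":[0,60,0],"twist":0.9,"hand":0},{"dp":[0,60,0],"twist":1.08,"hand":0},{"dp":[0,60,0],"twist":1.26,"hand":0},{"dp":[0,60,0],"twist":1.44,"hand":0}]}}

```text
clock: 4.7
tool_pos: [0.4805, 0.2339, 0.2422]
eef_rot: [[-0.982, 0.19, -0.017], [0.191, 0.978, -0.084], [0.001, -0.086, -0.996]]
ft_force: [0.1, -0.3, 0.2]
opening: 0.0854
```

```bash
python3 w.py w3
```

```text
4.7 [0.48054054 0.23390366 0.24216204] 168.98145282678135 [ 0.07280591 -0.33096436  0.20656119] 0.08535220782314816
```

View pics/w3.png

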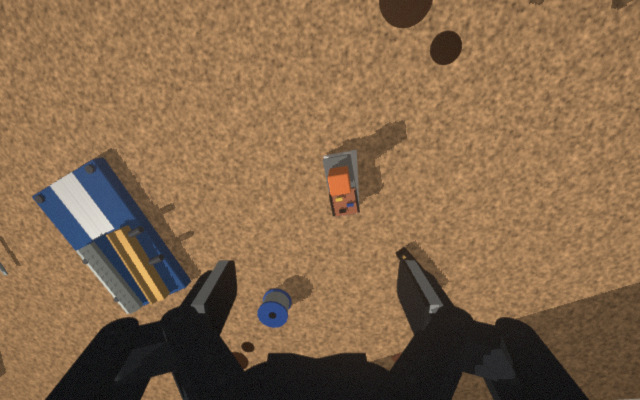

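The half-turn worked. It shows the carriage at px (340,183), with the post top near (340,180). The earlier limit hit left a 5° tool tilt that plain moves preserve. I'll go to the opposite limit of joint 6 and press lightly against it to cancel the tilt.

>>> {"op": "apply_moves", "data": {"moves": [{"dp":[0,0,0],"twist":0.18,"hand":0},{"dp":[0,0,0],"twist":0.36,"hand":0},{"dp":[0,0,0],"twist":0.54,"hand":0},{"dp":[0,0,0],"twist":0.72,"hand":0},{"dp":[0,0,0],"twist":0.9,"hand":0},{"dp":[0,0,0],"twist":1.08,"hand":0},{"dp":[0,0,0],"twist":1.26,"hand":0},{"dp":[0,0,0],"twist":1.44,"hand":0}]}}

```text
clock: 5.75
tool_pos: [0.4802, 0.2334, 0.2424]
eef_rot: [[-0.312, -0.947, 0.081], [-0.95, 0.311, -0.027], [0.0, -0.085, -0.996]]
ft_force: [-0.4, 0.9, -0.4]
opening: 0.0855
```

>>> {"op": "apply_moves", "data": {"moves": [{"dp":[0,0,0],"twist":0.18,"hand":0},{"dp":[0,0,0],"twist":0.36,"hand":0},{"dp":[0,0,0],"twist":0.54,"hand":0},{"dp":[0,0,0],"twist":0.72,"hand":0},{"dp":[0,0,0],"twist":0.9,"hand":0},{"dp":[0,0,0],"twist":1.08,"hand":0},{"dp":[0,0,0],"twist":1.26,"hand":0},{"dp":[0,0,0],"twist":1.44,"hand":0}]}}

```text
clock: 6.75
tool_pos: [0.4801, 0.2326, 0.2426]
eef_rot: [[0.902, -0.43, 0.036], [-0.431, -0.899, 0.077], [-0.0, -0.085, -0.996]]
ft_force: [-0.1, 0.1, 0.6]
opening: 0.0855
```

```bash
cat > q.py <<'E'
from cell import env
import numpy as np
s=env.observe();print(s['clock'],s['q'].round(3),s['eef_rot'].round(4).tolist(),s['tool_pos'].round(4))
E
python3 q.py
```

```text
6.75 [ 0.42   0.251  0.044  1.3    0.056 -2.274] [[0.9022, -0.4298, 0.0363], [-0.4313, -0.8989, 0.077], [-0.0004, -0.0852, -0.9964]] [0.4801 0.2326 0.2426]
```

>>> {"op": "apply_moves", "data": {"moves": [{"dp":[0,0,0],"twist":0.18,"hand":0},{"dp":[0,0,0],"twist":0.36,"hand":0},{"dp":[0,0,0],"twist":0.54,"hand":0},{"dp":[0,0,0],"twist":0.72,"hand":0},{"dp":[0,0,0],"twist":0.86,"hand":0},{"dp":[0,0,0],"twist":1.0,"hand":0}]}}

```text
clock: 7.5
tool_pos: [0.4624, 0.2656, 0.2425]
eef_rot: [[0.883, 0.468, -0.026], [0.469, -0.882, 0.046], [-0.002, -0.053, -0.999]]
ft_force: [0.8, 0.5, -0.3]
opening: 0.0855
```

```bash
python3 q.py
```

```text
7.5 [ 0.491  0.304  0.118  1.387  0.053 -3.138] [[0.8834, 0.4678, -0.0262], [0.4685, -0.8823, 0.0456], [-0.0018, -0.0526, -0.9986]] [0.4624 0.2656 0.2425]
```

>>> {"op": "apply_moves", "data": {"moves": [{"dp":[0,0,0],"twist":0.16,"hand":0},{"dp":[0,0,0],"twist":0.16,"hand":0}]}}

```text
clock: 7.75
tool_pos: [0.4384, 0.3013, 0.2426]
eef_rot: [[0.832, 0.554, -0.014], [0.554, -0.832, 0.015], [-0.003, -0.02, -1.0]]
ft_force: [0.2, -0.5, -0.2]
opening: 0.0857
```

```bash
python3 q.py
```

```text
7.75 [ 0.591  0.302  0.117  1.389  0.021 -3.138] [[0.8324, 0.554, -0.0139], [0.5542, -0.8323, 0.0154], [-0.0031, -0.0205, -0.9998]] [0.4384 0.3013 0.2426]
```

>>> {"op": "apply_moves", "data": {"moves": [{"dp":[0,0,0],"twist":0.1,"hand":0},{"dp":[0,0,0],"twist":0.1,"hand":0}]}}

```text
clock: 8.0
tool_pos: [0.4226, 0.3217, 0.2426]
eef_rot: [[0.797, 0.604, -0.003], [0.604, -0.797, -0.002], [-0.004, -0.0, -1.0]]
ft_force: [0.5, -0.8, -0.3]
opening: 0.0854
```

```bash
python3 q.py
```

```text
8.0 [ 0.651  0.301  0.116  1.389  0.    -3.139] [[0.7972, 0.6036, -0.003], [0.6036, -0.7973, -0.002], [-0.0036, -0.0003, -1.0]] [0.4226 0.3217 0.2426]
```

Tilt is cancelled. Rotating back to the carriage orientation.

>>> {"op": "apply_moves", "data": {"moves": [{"dp":[7,-10,0],"twist":-0.18,"hand":0},{"dp":[14,-20,0],"twist":-0.36,"hand":0},{"dp":[21,-30,0],"twist":-0.54,"hand":0},{"dp":[28,-40,0],"twist":-0.72,"hand":0},{"dp":[35,-50,0],"twist":-0.9,"hand":0},{"dp":[42,-60,0],"twist":-1.08,"hand":0},{"dp":[49,-70,0],"twist":-1.26,"hand":0},{"dp":[59,-82,0],"twist":-1.44,"hand":0}]}}

```text
clock: 9.0
tool_pos: [0.4824, 0.2377, 0.2428]
eef_rot: [[0.695, -0.719, -0.002], [-0.719, -0.695, 0.003], [-0.004, -0.0, -1.0]]
ft_force: [0.5, 0.5, 0.6]
opening: 0.0854
```

>>> {"op": "apply_moves", "data": {"moves": [{"dp":[0,0,-5],"twist":-0.18,"hand":0},{"dp":[0,0,-10],"twist":-0.36,"hand":0},{"dp":[0,0,-15],"twist":-0.54,"hand":0},{"dp":[0,0,-20],"twist":-0.72,"hand":0},{"dp":[0,0,-25],"twist":-0.9,"hand":0},{"dp":[0,0,-30],"twist":-1.08,"hand":0},{"dp":[0,0,-35],"twist":-1.26,"hand":0},{"dp":[0,0,-40],"twist":-1.44,"hand":0}]}}

```text
clock: 10.0
tool_pos: [0.483, 0.2359, 0.2027]
eef_rot: [[-0.63, -0.776, 0.002], [-0.776, 0.63, 0.002], [-0.003, -0.0, -1.0]]
ft_force: [-0.5, -0.5, -0.5]
opening: 0.0855
```

>>> {"op": "apply_moves", "data": {"moves": [{"dp":[0,0,0],"twist":-0.18,"hand":0},{"dp":[0,0,0],"twist":-0.36,"hand":0},{"dp":[0,0,0],"twist":-0.54,"hand":0},{"dp":[0,0,0],"twist":-0.72,"hand":0},{"dp":[0,0,0],"twist":-0.86,"hand":0},{"dp":[0,0,0],"twist":-0.86,"hand":0}]}}

```text
clock: 10.75
tool_pos: [0.4836, 0.2345, 0.2027]
eef_rot: [[-1.0, -0.027, 0.003], [-0.027, 1.0, -0.0], [-0.003, -0.0, -1.0]]
ft_force: [0.4, -0.5, -0.9]
opening: 0.0852
```

```bash
python3 q.py;python3 w.py w4; python3 - <<'E'
import cv2
a=cv2.imread("pics/w4.png")[60:290,200:470]
cv2.imwrite("pics/w4z.png",cv2.resize(a,None,fx=2.5,fy=2.5,interpolation=cv2.INTER_CUBIC))
E
```

```text
10.75 [ 0.452  0.326  0.046  1.288 -0.002  0.426] [[-0.9996, -0.0269, 0.0034], [-0.0269, 0.9996, -0.0003], [-0.0034, -0.0003, -1.0]] [0.4836 0.2345 0.2027]
10.75 [0.48359127 0.23449771 0.20272986] -178.45643123985954 [ 0.44536017 -0.5256736  -0.86451464] 0.08521124948610373
```

View pics/w4z.png

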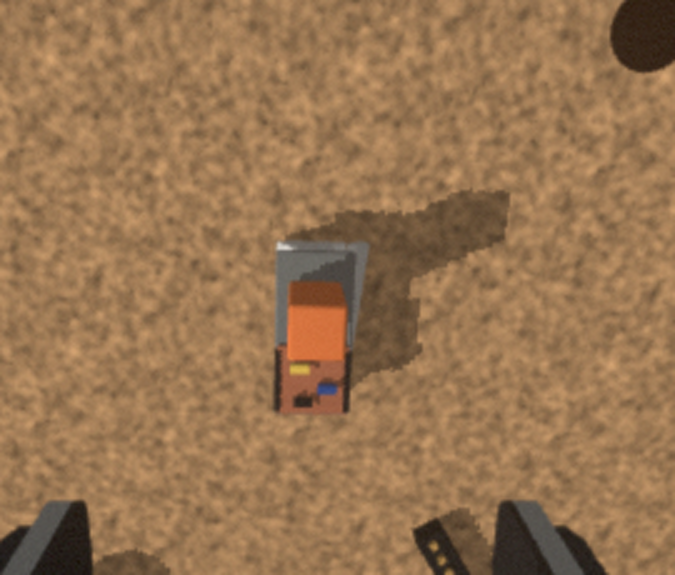

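The zoomed view shows the post top at about (288–347, 305–358), the board front edge at (278–348, 411), and the tail's bottom corners at (276,242) and (368,242). Fitting the pose.

```bash
python3 - <<'E'
from h import *
from scipy.optimize import least_squares
s,c=pickle.load(open("pics/w4.pkl","rb"));R,t=wristRt(c,s)
f=lambda u,v:((u+.5)/2.5-.5+200,(v+.5)/2.5-.5+60)
M=np.array([[-27,-12,72],[-27,12,72],[-3,12,72],[-3,-12,72],[40,-18,35],[40,18,35],[-40,-20,0],[-40,28.4,0]])/1e3
U=np.array([f(*p) for p in[(289,305),(347,302),(346,357),(288,360),(278,411),(348,410),(276,243),(368,243)]])
def W(p):
    a=p[2];Q=np.array([[np.cos(a),-np.sin(a),0],[np.sin(a),np.cos(a),0],[0,0,1]])
    return M@Q.T+[p[0],p[1],0]
r=least_squares(lambda p:(proj(c,W(p),R,t)-U).ravel(),[.49,.24,0])
print(r.x,np.degrees(r.x[2]));print((r.fun.reshape(-1,2)).round(1).tolist())
a=r.x[2];g=r.x[:2]-.015*np.array([np.cos(a),np.sin(a)]);print("grip",g,"tool",s["tool_pos"])
for m,u in zip(M,U): print(m, ray(c,u,m[2],R,t).round(4))
E
```

```text
[0.49814286 0.24500516 0.02595426] 1.4870697119708982
[[-0.6, -1.4], [0.4, -0.2], [0.2, 0.7], [-0.2, -0.5], [-1.0, 2.9], [1.3, 3.3], [-1.6, -2.1], [1.5, -2.0]]
grip [0.48314792 0.24461589] tool [0.48359127 0.23449771 0.20272986]
[-0.027 -0.012  0.072] [0.4729 0.2329 0.072 ]
[-0.027  0.012  0.072] [0.471  0.2559 0.072 ]
[-0.003  0.012  0.072] [0.4941 0.2567 0.072 ]
[-0.003 -0.012  0.072] [0.496  0.2331 0.072 ]
[ 0.04  -0.018  0.035] [0.5348 0.2291 0.035 ]
[0.04  0.018 0.035] [0.5334 0.2623 0.035 ]
[-0.04 -0.02  0.  ] [0.4611 0.2259 0.    ]
[-0.04    0.0284  0.    ] [0.4599 0.2707 0.    ]
```

Pose is consistent: grip point ≈ (0.483, 0.2445), yaw 1.5° matching the tool. Descending to grasp.

>>> {"op": "apply_moves", "data": {"moves": [{"dp":[0,10,-20],"twist":0,"hand":0},{"dp":[0,10,-65],"twist":0,"hand":0},{"dp":[0,10,-110],"twist":0,"hand":0},{"dp":[0,10,-150],"twist":0,"hand":0},{"dp":[0,10,-167],"twist":0,"hand":0},{"dp":[0,10,-167],"twist":0,"hand":0}], "newtons": 30}}

```text
clock: 11.55
tool_pos: [0.4824, 0.2435, 0.0342]
eef_rot: [[-1.0, -0.028, -0.0], [-0.028, 1.0, -0.002], [0.0, -0.002, -1.0]]
ft_force: [-0.6, -0.3, 0.2]
opening: 0.0856
```

```bash
python3 w.py w5
```

```text
11.55 [0.48239412 0.243502   0.03415283] -178.37016134046613 [-0.59622284 -0.25494472  0.24329731] 0.0855869535182718
```

View pics/w5.png

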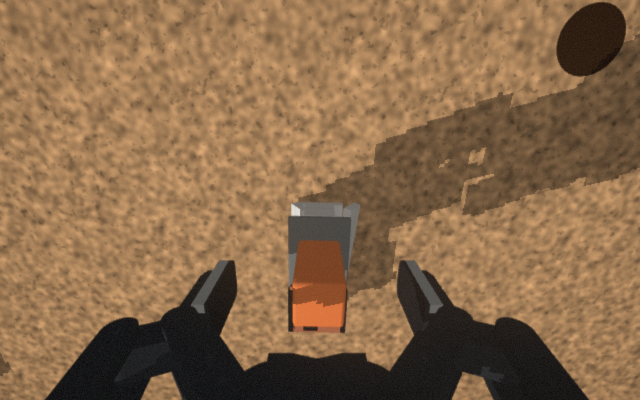

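The post (px 293–347, 240–330) sits centred between the open fingers (320 midline). Closing.

>>> {"op": "apply_moves", "data": {"moves": [{"dp":[0,0,0],"twist":0,"hand":255},{"dp":[0,0,0],"twist":0,"hand":255},{"dp":[0,0,0],"twist":0,"hand":255},{"dp":[0,0,0],"twist":0,"hand":255},{"dp":[0,0,0],"twist":0,"hand":255},{"dp":[0,0,0],"twist":0,"hand":255}], "newtons": 40}}

```text
clock: 12.35
tool_pos: [0.4839, 0.2444, 0.0362]
eef_rot: [[-1.0, -0.028, 0.004], [-0.028, 1.0, -0.0], [-0.004, -0.0, -1.0]]
ft_force: [-0.2, 0.2, 5.0]
opening: 0.0239
```

```bash
python3 q.py
```

```text
12.35 [ 0.469  0.483 -0.187  0.898 -0.002  0.44 ] [[-0.9996, -0.0284, 0.0036], [-0.0284, 0.9996, -0.0002], [-0.0036, -0.0003, -1.0]] [0.4839 0.2444 0.0362]
```

>>> {"op": "apply_moves", "data": {"moves": [{"dp":[0,0,10],"twist":0,"hand":255},{"dp":[0,0,40],"twist":0,"hand":255},{"dp":[0,0,90],"twist":0,"hand":255}]}}

```text
clock: 12.72
tool_pos: [0.4819, 0.2434, 0.125]
eef_rot: [[-1.0, -0.028, -0.002], [-0.028, 1.0, -0.003], [0.002, -0.003, -1.0]]
ft_force: [1.3, -0.0, -1.8]
opening: 0.0238
```

```bash
python3 - <<'E'
import cv2
a=cv2.imread("pics/w2.png")[20:250,390:560]
cv2.imwrite("pics/w2z.png",cv2.resize(a,None,fx=2.6,fy=2.6,interpolation=cv2.INTER_CUBIC))
a=cv2.imread("pics/w3.png")[140:330,20:210]
cv2.imwrite("pics/w3z.png",cv2.resize(a,None,fx=3,fy=3,interpolation=cv2.INTER_CUBIC))
E
```

```text
(no output)
```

View pics/w2z.png

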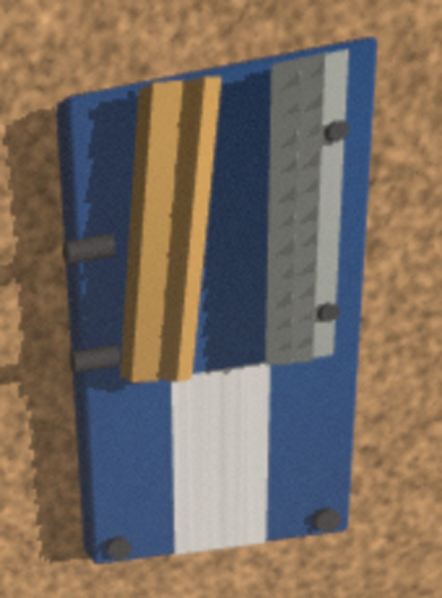

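View pics/w3z.png

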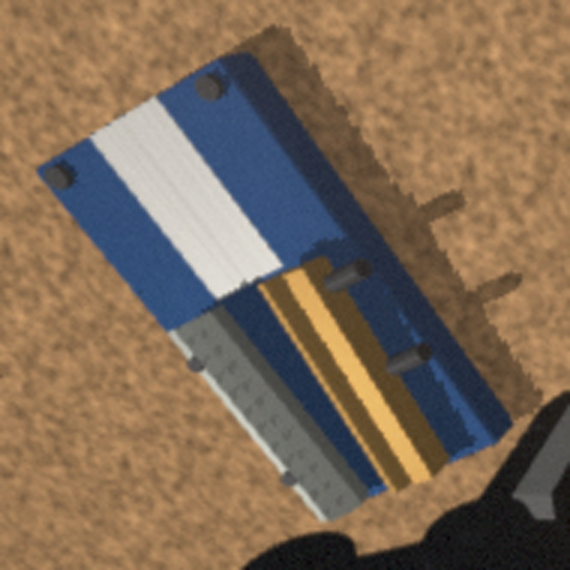

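w2 crop: top corners about (74,96), (375,38), (347,530), (97,561). w3 crop: near corners (38,170) and (222,60), far +y corner (488,447). Fitting the fixture over the views.

```bash
python3 - <<'E'
from h import *
from scipy.optimize import least_squares
C={(1,1):[115,65,20],(1,-1):[115,-65,20],(-1,-1):[-115,-65,20],(-1,1):[-115,65,20]}
V=[]
f=lambda s,x0,y0:(lambda u,v:((u+.5)/s-.5+x0,(v+.5)/s-.5+y0))
s,c=pickle.load(open("pics/w2.pkl","rb"));R,t=wristRt(c,s)
g=f(2.6,390,20);V.append(("w2",c,R,t,[((1,1),g(74,96)),((1,-1),g(375,38)),((-1,-1),g(347,530)),((-1,1),g(97,561))]))
s,c=pickle.load(open("pics/w3.pkl","rb"));R,t=wristRt(c,s)
g=f(3,20,140);V.append(("w3",c,R,t,[((-1,-1),g(38,170)),((-1,1),g(222,60)),((1,1),g(488,447))]))
c=pickle.load(open("pics/top0.pkl","rb"))
g=f(2.95,150,130);V.append(("top",c,c["R"],c["t"],[((1,1),g(499,173)),((1,-1),g(642,133)),((-1,-1),g(722,390)),((-1,1),g(575,436))]))
def res(p,v):
    a=p[2];Q=np.array([[np.cos(a),-np.sin(a),0],[np.sin(a),np.cos(a),0],[0,0,1]])
    M=np.array([C[k] for k,_ in v[4]])/1e3
    return (proj(v[1],M@Q.T+[p[0],p[1],0],v[2],v[3])-np.array([u for _,u in v[4]])).ravel()
for v in V:
    r=least_squares(lambda p:res(p,v),[.53,-.12,.27]);print(v[0],r.x[:2].round(4),np.degrees(r.x[2]).round(2),r.fun.reshape(-1,2).round(1).tolist())
r=least_squares(lambda p:np.concatenate([res(p,v) for v in V]),[.53,-.12,.27],loss="soft_l1");p=r.x;print(p,np.degrees(p[2]))
E
```

```text
w2 [ 0.532  -0.1198] 15.51 [[-2.8, -0.3], [2.8, -1.6], [1.2, 1.3], [-1.5, 2.4]]
w3 [ 0.5338 -0.1212] 14.28 [[-2.6, -0.7], [0.2, 0.0], [2.3, 1.4]]
top [ 0.5299 -0.1213] 15.56 [[-1.0, -0.6], [0.3, -1.1], [1.0, 1.0], [-0.3, 0.5]]
[ 0.53226743 -0.12041113  0.264947  ] 15.180344905306281
```

>>> {"op": "apply_moves", "data": {"moves": [{"dp":[-3,-30,25],"twist":0.03,"hand":255},{"dp":[-7,-80,30],"twist":0.06,"hand":255},{"dp":[-12,-135,30],"twist":0.1,"hand":255},{"dp":[-16,-190,30],"twist":0.14,"hand":255},{"dp":[-21,-245,30],"twist":0.18,"hand":255},{"dp":[-26,-300,30],"twist":0.21,"hand":255},{"dp":[-30,-350,30],"twist":0.24,"hand":255},{"dp":[-34,-384,30],"twist":0.24,"hand":255}]}}

```text
clock: 13.72
tool_pos: [0.447, -0.1426, 0.1549]
eef_rot: [[-0.965, -0.264, -0.002], [-0.264, 0.965, -0.003], [0.003, -0.003, -1.0]]
ft_force: [0.3, -0.4, -2.0]
opening: 0.0236
```

>>> {"op": "apply_moves", "data": {"moves": [{"dp":[0,0,0],"twist":0,"hand":255},{"dp":[0,0,0],"twist":0,"hand":255}]}}

```text
clock: 13.98
tool_pos: [0.4466, -0.1423, 0.1548]
eef_rot: [[-0.965, -0.263, -0.003], [-0.263, 0.965, -0.003], [0.003, -0.002, -1.0]]
ft_force: [-0.7, 0.1, -1.5]
opening: 0.0232
```

```bash
python3 w.py w6; python3 - <<'E'
import cv2
a=cv2.imread("pics/w6.png")
cv2.imwrite("pics/w6z.png",cv2.resize(a[60:360,150:550],None,fx=2,fy=2,interpolation=cv2.INTER_CUBIC))
E
```

```text
13.975 [ 0.44656257 -0.14230318  0.154755  ] -164.7404666863787 [-0.74137261  0.05601178 -1.4793763 ] 0.023173644558980425
```

View pics/w6z.png

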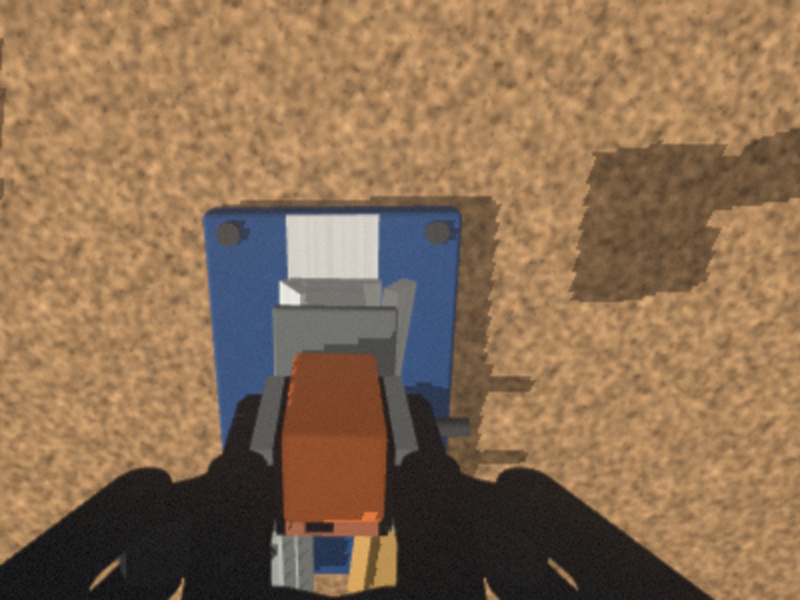

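Zoom shows fixture near-edge corners at (206,213) and (461,213), the white strip 286–379, and the carriage tail's foot bottom corners at about (280,281) and (415,281).

```bash
python3 - <<'E'
from h import *
s,c=pickle.load(open("pics/w6.pkl","rb"));R,t=wristRt(c,s)
f=lambda u,v:((u+.5)/2-.5+150,(v+.5)/2-.5+60)
a=np.radians(15.26);ex=np.array([np.cos(a),np.sin(a)]);ey=np.array([-ex[1],ex[0]])
T=s["tool_pos"]
def loc(u,v,z):
    p=ray(c,f(u,v),z,R,t)[:2]-T[:2]; return (p@ex*1e3).round(1),(p@ey*1e3).round(1)
print("fixture near corners",loc(206,211,.02),loc(461,211,.02),"side",loc(214,330,.02),loc(221,420,.02),"right",loc(456,330,.02),loc(452,380,.02))
print("strip",loc(286,214,.02),loc(379,214,.02),loc(288,278,.02),loc(378,278,.02))
zb=T[2]-.0362
print("tail foot",loc(280,281,zb),loc(415,281,zb), "deck rear",loc(273,307,zb+.028),loc(397,307,zb+.028))
print("rails ends far", loc(272,590,.041),loc(313,590,.041),loc(348,590,.041))
E
```

```text
fixture near corners (np.float64(-27.3), np.float64(-63.7)) (np.float64(-27.4), np.float64(62.3)) side (np.float64(36.5), np.float64(-64.1)) (np.float64(91.4), np.float64(-63.9)) right (np.float64(36.3), np.float64(64.3)) (np.float64(66.0), np.float64(64.2))
strip (np.float64(-25.9), np.float64(-24.2)) (np.float64(-25.9), np.float64(21.8)) (np.float64(7.4), np.float64(-24.0)) (np.float64(7.4), np.float64(22.2))
tail foot (np.float64(-23.5), np.float64(-18.1)) (np.float64(-23.6), np.float64(26.7)) deck rear (np.float64(-25.0), np.float64(-17.5)) (np.float64(-25.0), np.float64(17.7))
rails ends far (np.float64(192.5), np.float64(-36.6)) (np.float64(192.4), np.float64(-12.6)) (np.float64(192.3), np.float64(7.9))
```

Fixture yaw is 15.3°. The carriage is now at fixture x ≈ -72, y ≈ +0.3. Shifting +2.7 mm in y and lowering to just above the floor.

>>> {"op": "apply_moves", "data": {"moves": [{"dp":[-0.7,2.6,-20],"twist":0,"hand":255},{"dp":[-0.7,2.6,-50],"twist":0,"hand":255},{"dp":[-0.7,2.6,-75],"twist":0,"hand":255},{"dp":[-0.7,2.6,-90],"twist":0,"hand":255},{"dp":[-0.7,2.6,-90],"twist":0,"hand":255}]}}

```text
clock: 14.65
tool_pos: [0.445, -0.1376, 0.0637]
eef_rot: [[-0.964, -0.267, -0.006], [-0.267, 0.964, -0.002], [0.006, 0.0, -1.0]]
ft_force: [-0.4, 0.1, -1.5]
opening: 0.024
```

```bash
python3 w.py w7; python3 - <<'E'
import cv2
a=cv2.imread("pics/w7.png")
cv2.imwrite("pics/w7z.png",cv2.resize(a[60:360,150:550],None,fx=2,fy=2,interpolation=cv2.INTER_CUBIC))
E
```

```text
14.65 [ 0.44503083 -0.13764651  0.06370781] -164.54301791250583 [-0.41730604  0.07768237 -1.45104384] 0.024023149905777082
```

View pics/w7z.png

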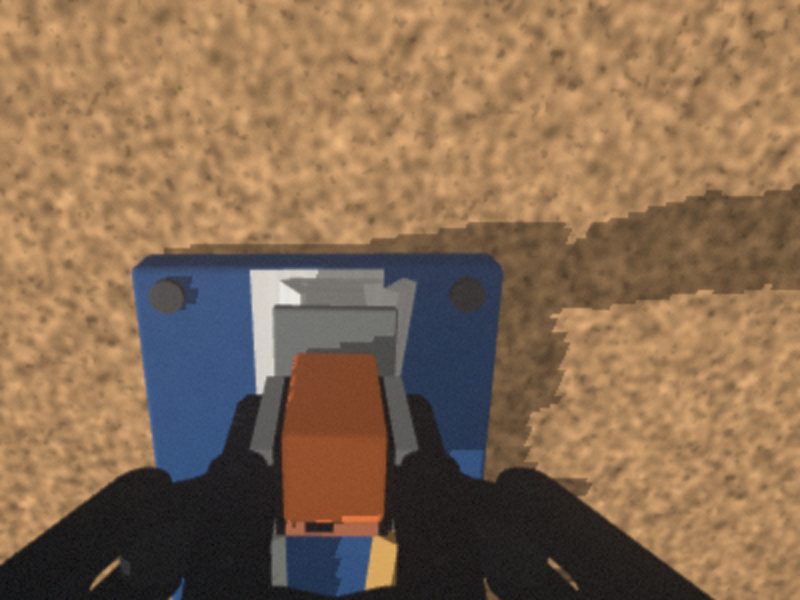

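The near top edge is at v≈268 (135..501), the strip's left edge at 250, and the tail foot's bottom corners near (281,279) and (415,279).

```bash
python3 - <<'E'
from h import *
s,c=pickle.load(open("pics/w7.pkl","rb"));R,t=wristRt(c,s)
f=lambda u,v:((u+.5)/2-.5+150,(v+.5)/2-.5+60)
a=np.radians(15.26);ex=np.array([np.cos(a),np.sin(a)]);ey=np.array([-ex[1],ex[0]])
T=s["tool_pos"]
def loc(u,v,z):
    p=ray(c,f(u,v),z,R,t)[:2]-T[:2]; return (p@ex*1e3).round(1),(p@ey*1e3).round(1)
print("fixture near corners",loc(135,269,.02),loc(501,269,.02),"side",loc(155,440,.02),loc(145,360,.02),"right",loc(493,360,.02),loc(486,440,.02))
print("strip",loc(250,269,.02),loc(384,269,.02),loc(257,390,.02))
zb=T[2]-.0362
print("tail foot",loc(280,280,zb),loc(415,280,zb), "deck rear",loc(273,307,zb+.028),loc(397,307,zb+.028))
print("way", loc(286,586,.02),loc(366,586,.02),loc(272,586,.041),loc(286,540,.041),loc(372,586,.041),loc(374,540,.041))
E
```

```text
fixture near corners (np.float64(-25.3), np.float64(-68.6)) (np.float64(-25.7), np.float64(57.1)) side (np.float64(43.1), np.float64(-68.4)) (np.float64(9.3), np.float64(-68.7)) right (np.float64(8.8), np.float64(57.6)) (np.float64(42.6), np.float64(58.1))
strip (np.float64(-25.4), np.float64(-29.1)) (np.float64(-25.6), np.float64(16.9)) (np.float64(21.4), np.float64(-28.6))
tail foot (np.float64(-23.9), np.float64(-18.2)) (np.float64(-24.1), np.float64(26.6)) deck rear (np.float64(-25.0), np.float64(-17.6)) (np.float64(-25.1), np.float64(17.7))
way (np.float64(114.7), np.float64(-20.0)) (np.float64(114.5), np.float64(13.8)) (np.float64(92.5), np.float64(-23.1)) (np.float64(71.0), np.float64(-17.3)) (np.float64(92.4), np.float64(14.5)) (np.float64(70.9), np.float64(14.6))
```

Carriage is now at y ≈ +5.4 (the move overshot). Correcting −2.4 mm laterally and lowering.

>>> {"op": "apply_moves", "data": {"moves": [{"dp":[0.6,-2.3,-3],"twist":0,"hand":255},{"dp":[0.6,-2.3,-6],"twist":0,"hand":255},{"dp":[0.6,-2.3,-6],"twist":0,"hand":255}]}}

```text
clock: 15.08
tool_pos: [0.4465, -0.1404, 0.0587]
eef_rot: [[-0.964, -0.266, -0.004], [-0.266, 0.964, -0.002], [0.004, -0.001, -1.0]]
ft_force: [-0.4, -0.2, -1.2]
opening: 0.0234
```

```bash
cat > loc.py <<'E'
from cell import env
from h import *
s=env.observe();T=s["tool_pos"]
a=np.radians(15.45);ex=np.array([np.cos(a),np.sin(a)]);ey=np.array([-ex[1],ex[0]])
# ref w7: tool (0.44503,-0.13765) = fixture (-89,5.4)
d=(T[:2]-[0.44503,-0.13765])*1e3
F=s["ft_force"]
y=np.degrees(np.arctan2(-s["eef_rot"][1,0],-s["eef_rot"][0,0]))
print("t",s["clock"],"carr x %.1f y %.1f z %.1f yaw %.2f"%(d@ex-89+15.2,d@ey+5.4,T[2]*1e3-36.2,y),"F fix x %.1f y %.1f z %.1f"%(F[:2]@ex,F[:2]@ey,F[2]),"open",s["opening"].round(4),"tool",T.round(4))
E
python3 loc.py
```

```text
Traceback (most recent call last):
  File "loc.py", line 9, in <module>
    print("t",s["clock"],"carr x %.1f y %.1f z %.1f yaw %.2f"%(d@ex-89+15.2,d@ey+5.4,T[2]*1e3-36.2,y),"F fix x %.1f y %.1f z %.1f"%(F[:2]@ex,F[:2]@ey,F[2]),"open",s["opening"].round(4),"tool",T.round(4))
                                                                                                                                                                   ^^^^^^^^^^^^^^^^^^
AttributeError: 'float' object has no attribute 'round'
```

>>> {"op": "apply_moves", "data": {"moves": [{"dp":[-0.2,0.6,-1.5],"twist":0,"hand":255},{"dp":[-0.2,0.6,-2.5],"twist":0,"hand":255},{"dp":[-0.2,0.6,-2.5],"twist":0,"hand":255}]}}

```text
clock: 15.45
tool_pos: [0.4465, -0.1399, 0.0565]
eef_rot: [[-0.964, -0.266, -0.003], [-0.266, 0.964, -0.002], [0.004, -0.001, -1.0]]
ft_force: [-0.2, 0.5, 0.2]
opening: 0.0239
```

```bash
sed -i 's/s\["opening"\].round(4)/round(float(s["opening"]),4)/' loc.py; python3 loc.py
```

```text
t 15.45 carr x -73.0 y 2.8 z 20.3 yaw 15.43 F fix x -0.1 y 0.6 z 0.2 open 0.0239 tool [ 0.4465 -0.1399  0.0565]
```

Floor contact made. Sliding forward in steps; first half: nose to just inside the mouth.

>>> {"op": "apply_moves", "data": {"moves": [{"dp":[4,1,0],"twist":0,"hand":255},{"dp":[8,2.1,0],"twist":0,"hand":255},{"dp":[12,3.2,0],"twist":0,"hand":255},{"dp":[16,4.3,0],"twist":0,"hand":255},{"dp":[20,5.4,0],"twist":0,"hand":255},{"dp":[23,6,0],"twist":0,"hand":255},{"dp":[23,6,0],"twist":0,"hand":255}]}}

```text
clock: 16.32
tool_pos: [0.47, -0.1338, 0.0565]
eef_rot: [[-0.964, -0.266, -0.003], [-0.266, 0.964, -0.002], [0.003, -0.001, -1.0]]
ft_force: [-0.5, 0.7, -0.8]
opening: 0.0238
```

```bash
python3 loc.py; python3 w.py w8; python3 - <<'E'
import cv2
from cell import env
a=cv2.imread("pics/w8.png")
cv2.imwrite("pics/w8z.png",cv2.resize(a[60:360,150:550],None,fx=2,fy=2,interpolation=cv2.INTER_CUBIC))
c=env.camera("scene");a=c["frame"][150:260,210:350,::-1]
cv2.imwrite("pics/s8z.png",cv2.resize(a,None,fx=5,fy=5,interpolation=cv2.INTER_CUBIC))
E
```

```text
t 16.325 carr x -48.7 y 2.4 z 20.3 yaw 15.44 F fix x -0.3 y 0.8 z -0.8 open 0.0238 tool [ 0.47   -0.1338  0.0565]
16.325 [ 0.46996953 -0.13382487  0.05650366] -164.55624685594051 [-0.52196536  0.72399246 -0.79144347] 0.02378578838906241
```

View pics/w8z.png

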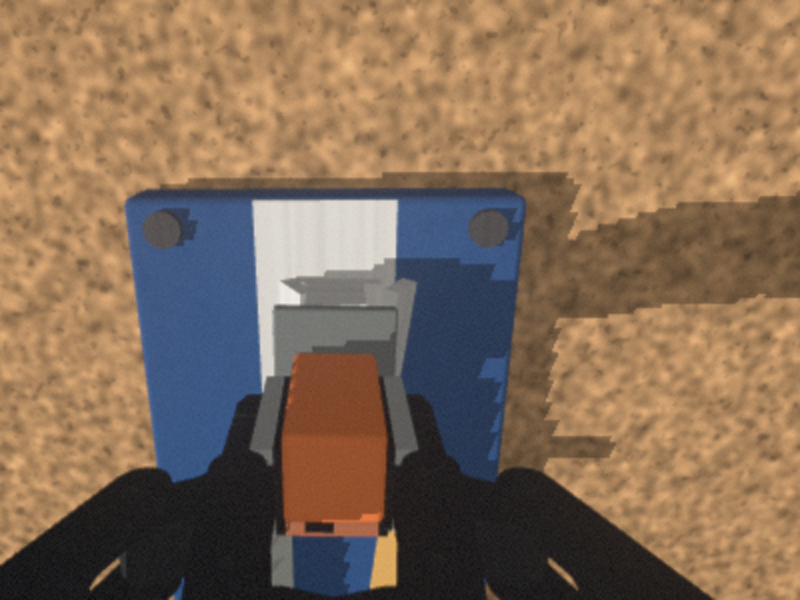

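View pics/s8z.png

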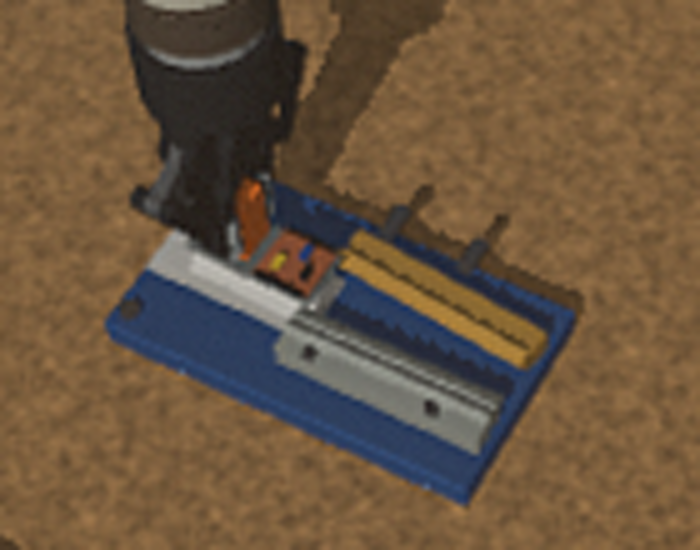

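The nose has entered the mouth between steel and brass with no side force. Continuing to about x = -25.

>>> {"op": "apply_moves", "data": {"moves": [{"dp":[4,1.0,0],"twist":0,"hand":255},{"dp":[8,2.0,0],"twist":0,"hand":255},{"dp":[12,3.1,0],"twist":0,"hand":255},{"dp":[12,3.1,0],"twist":0,"hand":255}]}}

```text
clock: 16.92
tool_pos: [0.4823, -0.1306, 0.0565]
eef_rot: [[-0.964, -0.266, -0.002], [-0.266, 0.964, -0.002], [0.003, -0.001, -1.0]]
ft_force: [0.5, 0.6, -0.0]
opening: 0.0236
```

```bash
python3 loc.py
```

```text
t 16.925 carr x -36.0 y 2.2 z 20.3 yaw 15.45 F fix x 0.7 y 0.4 z -0.0 open 0.0236 tool [ 0.4823 -0.1306  0.0565]
```

>>> {"op": "apply_moves", "data": {"moves": [{"dp":[4,1.0,0],"twist":0,"hand":255},{"dp":[8,2.0,0],"twist":0,"hand":255},{"dp":[12,3.0,0],"twist":0,"hand":255},{"dp":[12,3.0,0],"twist":0,"hand":255}]}}

```text
clock: 17.42
tool_pos: [0.495, -0.1275, 0.0564]
eef_rot: [[-0.964, -0.267, -0.001], [-0.267, 0.964, -0.002], [0.002, -0.002, -1.0]]
ft_force: [0.5, 0.2, -0.9]
opening: 0.0235
```

```bash
python3 loc.py
```

```text
t 17.425 carr x -23.0 y 1.9 z 20.2 yaw 15.47 F fix x 0.5 y 0.1 z -0.9 open 0.0235 tool [ 0.495  -0.1275  0.0564]
```

Released position is good (about 32 mm inside the way). Now open, retreat straight back, shut the fingers and push from the post's rear face so the carriage can seat itself against the steel rail.

>>> {"op": "apply_moves", "data": {"moves": [{"dp":[0,0,0],"twist":0,"hand":0},{"dp":[0,0,0],"twist":0,"hand":0},{"dp":[0,0,0],"twist":0,"hand":0},{"dp":[0,0,0],"twist":0,"hand":0}]}}

```text
clock: 17.92
tool_pos: [0.4949, -0.1275, 0.0565]
eef_rot: [[-0.964, -0.267, -0.001], [-0.267, 0.964, -0.002], [0.002, -0.002, -1.0]]
ft_force: [0.4, -0.5, 0.2]
opening: 0.0858
```

```bash
python3 loc.py
```

```text
t 17.925 carr x -23.1 y 1.9 z 20.3 yaw 15.47 F fix x 0.3 y -0.6 z 0.2 open 0.0858 tool [ 0.4949 -0.1275  0.0565]
```

>>> {"op": "apply_moves", "data": {"moves": [{"dp":[-10,-2.8,0],"twist":0,"hand":0},{"dp":[-22,-6.1,0],"twist":0,"hand":0},{"dp":[-34,-9.4,0],"twist":0,"hand":0},{"dp":[-46,-14,0],"twist":0,"hand":0},{"dp":[-46,-14,0],"twist":0,"hand":255},{"dp":[-46,-14,0],"twist":0,"hand":255},{"dp":[-46,-14,-2],"twist":0,"hand":255},{"dp":[-46,-14,-2],"twist":0,"hand":255}]}}

```text
clock: 18.92
tool_pos: [0.4491, -0.1414, 0.0542]
eef_rot: [[-0.964, -0.267, -0.002], [-0.267, 0.964, -0.002], [0.002, -0.001, -1.0]]
ft_force: [0.1, 0.1, -0.6]
opening: 0.0122
```

```bash
python3 loc.py; python3 w.py w9
```

```text
t 18.925 carr x -70.9 y 0.7 z 18.0 yaw 15.49 F fix x 0.2 y 0.0 z -0.6 open 0.0122 tool [ 0.4491 -0.1414  0.0542]
18.925 [ 0.44906728 -0.14137454  0.05423628] -164.50973729661033 [ 0.14429709  0.05340828 -0.62969784] 0.01216477035418758
```

View pics/w9.png

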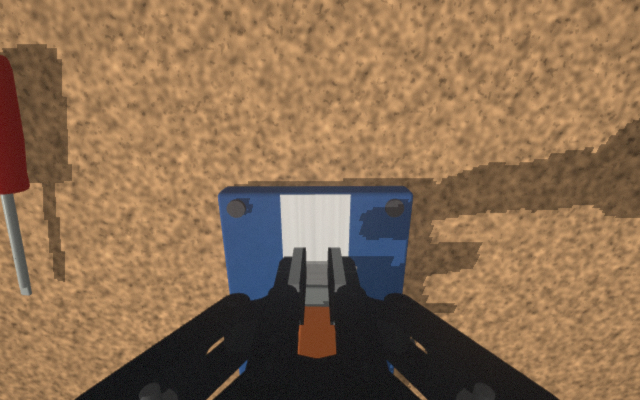

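Fingers are closing behind the post (post at px (317,335)), centred. Advancing to contact and sliding.

>>> {"op": "apply_moves", "data": {"moves": [{"dp":[6,1.6,0],"twist":0,"hand":255},{"dp":[12,3.3,0],"twist":0,"hand":255},{"dp":[18,5,0],"twist":0,"hand":255},{"dp":[22,6.1,0],"twist":0,"hand":255},{"dp":[26,7.2,0],"twist":0,"hand":255},{"dp":[30,8.3,0],"twist":0,"hand":255},{"dp":[34,9.4,0],"twist":0,"hand":255}]}}

```text
clock: 19.85
tool_pos: [0.4831, -0.1319, 0.0542]
eef_rot: [[-0.964, -0.267, -0.002], [-0.267, 0.964, -0.002], [0.002, -0.001, -1.0]]
ft_force: [0.0, -0.9, -0.9]
opening: -0.0001
```

```bash
python3 loc.py; python3 w.py w10
```

```text
t 19.85 carr x -35.5 y 0.8 z 18.0 yaw 15.49 F fix x -0.2 y -0.9 z -0.9 open -0.0001 tool [ 0.4831 -0.1319  0.0542]
19.85 [ 0.48314897 -0.13191395  0.05422558] -164.51201076451002 [ 0.03134665 -0.88886376 -0.9038648 ] -0.00012329873966061342
```

View pics/w10.png

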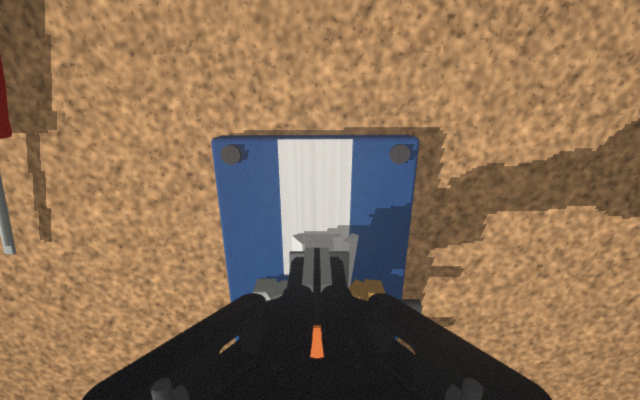

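Fingers are shut behind the post and the carriage is moving freely. On to just before the earliest binding point.

>>> {"op": "apply_moves", "data": {"moves": [{"dp":[4,1.1,0],"twist":0,"hand":255},{"dp":[8,2.2,0],"twist":0,"hand":255},{"dp":[12,3.3,0],"twist":0,"hand":255},{"dp":[15,4.1,0],"twist":0,"hand":255},{"dp":[17,4.6,0],"twist":0,"hand":255},{"dp":[17,4.6,0],"twist":0,"hand":255}]}}

```text
clock: 20.65
tool_pos: [0.5011, -0.1272, 0.0543]
eef_rot: [[-0.964, -0.267, -0.001], [-0.267, 0.964, -0.002], [0.001, -0.002, -1.0]]
ft_force: [0.3, -0.9, -0.4]
opening: -0.0004
```

```bash
python3 loc.py
```

```text
t 20.65 carr x -16.9 y 0.5 z 18.1 yaw 15.51 F fix x 0.1 y -1.0 z -0.4 open -0.0004 tool [ 0.5011 -0.1272  0.0543]
```

Now 3 mm steps, watching the force.

>>> {"op": "apply_moves", "data": {"moves": [{"dp":[1.5,0.4,0],"twist":0,"hand":255},{"dp":[3,0.8,0],"twist":0,"hand":255}]}}

```text
clock: 20.9
tool_pos: [0.5041, -0.1264, 0.0543]
eef_rot: [[-0.964, -0.267, -0.001], [-0.267, 0.964, -0.002], [0.001, -0.002, -1.0]]
ft_force: [-1.1, 0.0, 0.3]
opening: -0.0003
```

>>> {"op": "apply_moves", "data": {"moves": [{"dp":[1.5,0.4,0],"twist":0,"hand":255},{"dp":[3,0.8,0],"twist":0,"hand":255}]}}

```text
clock: 21.15
tool_pos: [0.5071, -0.1256, 0.0543]
eef_rot: [[-0.964, -0.267, -0.001], [-0.267, 0.964, -0.002], [0.001, -0.001, -1.0]]
ft_force: [-0.9, 0.4, 0.1]
opening: -0.0
```

>>> {"op": "apply_moves", "data": {"moves": [{"dp":[1.5,0.4,0],"twist":0,"hand":255},{"dp":[3,0.8,0],"twist":0,"hand":255}]}}

```text
clock: 21.4
tool_pos: [0.5102, -0.1249, 0.0543]
eef_rot: [[-0.964, -0.267, -0.001], [-0.267, 0.964, -0.002], [0.001, -0.002, -1.0]]
ft_force: [-0.7, -0.2, 0.5]
opening: 0.0
```

>>> {"op": "apply_moves", "data": {"moves": [{"dp":[1.5,0.4,0],"twist":0,"hand":255},{"dp":[3,0.8,0],"twist":0,"hand":255}]}}

```text
clock: 21.65
tool_pos: [0.5133, -0.1241, 0.0544]
eef_rot: [[-0.964, -0.267, -0.001], [-0.267, 0.964, -0.002], [0.001, -0.002, -1.0]]
ft_force: [-0.7, -0.5, 0.0]
opening: 0.0002
```

>>> {"op": "apply_moves", "data": {"moves": [{"dp":[1.5,0.4,0],"twist":0,"hand":255},{"dp":[3,0.8,0],"twist":0,"hand":255}]}}

```text
clock: 21.9
tool_pos: [0.5164, -0.1234, 0.0544]
eef_rot: [[-0.964, -0.267, -0.001], [-0.267, 0.964, -0.002], [0.002, -0.002, -1.0]]
ft_force: [-1.1, -1.3, -0.4]
opening: 0.0003
```

>>> {"op": "apply_moves", "data": {"moves": [{"dp":[1.5,0.4,0],"twist":0,"hand":255},{"dp":[3,0.9,0],"twist":0,"hand":255}]}}

```text
clock: 22.15
tool_pos: [0.5195, -0.1225, 0.0543]
eef_rot: [[-0.964, -0.267, -0.001], [-0.267, 0.964, -0.002], [0.002, -0.002, -1.0]]
ft_force: [-0.3, -0.5, -0.4]
opening: -0.0
```

```bash
python3 loc.py; python3 - <<'E'
import cv2
from cell import env
c=env.camera("scene");a=c["frame"][150:260,210:350,::-1]
cv2.imwrite("pics/s11z.png",cv2.resize(a,None,fx=5,fy=5,interpolation=cv2.INTER_CUBIC))
E
```

```text
t 22.15 carr x 2.0 y 0.2 z 18.1 yaw 15.49 F fix x -0.4 y -0.4 z -0.4 open -0.0 tool [ 0.5195 -0.1225  0.0543]
```

View pics/s11z.png

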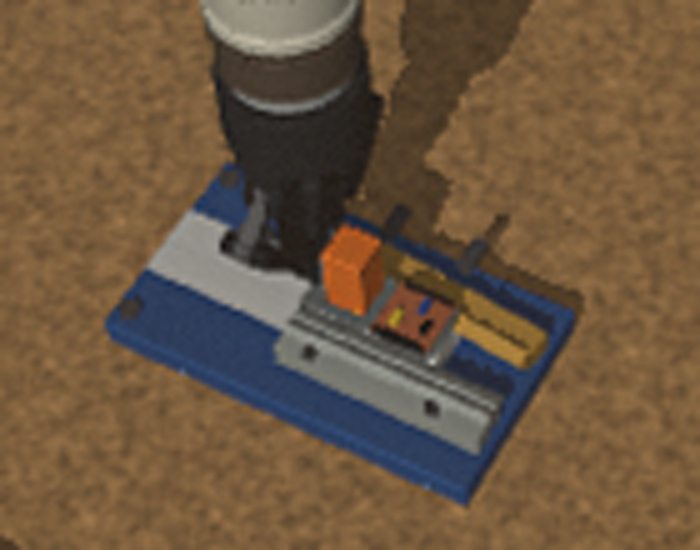

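The carriage is straight between the rails, about halfway in, still loose. Continuing.

>>> {"op": "apply_moves", "data": {"moves": [{"dp":[1.5,0.4,0],"twist":0,"hand":255},{"dp":[3,0.9,0],"twist":0,"hand":255}]}}

```text
clock: 22.45
tool_pos: [0.5229, -0.1214, 0.0544]
eef_rot: [[-0.964, -0.267, -0.001], [-0.267, 0.964, -0.002], [0.001, -0.002, -1.0]]
ft_force: [-0.6, -0.7, 0.1]
opening: -0.0001
```

>>> {"op": "apply_moves", "data": {"moves": [{"dp":[1.5,0.4,0],"twist":0,"hand":255},{"dp":[3,0.8,0],"twist":0,"hand":255}]}}

```text
clock: 22.7
tool_pos: [0.526, -0.1206, 0.0543]
eef_rot: [[-0.964, -0.267, -0.001], [-0.267, 0.964, -0.002], [0.001, -0.002, -1.0]]
ft_force: [-1.2, 0.7, -0.6]
opening: -0.0001
```

>>> {"op": "apply_moves", "data": {"moves": [{"dp":[1.5,0.4,0],"twist":0,"hand":255},{"dp":[3,0.8,0],"twist":0,"hand":255}]}}

```text
clock: 22.95
tool_pos: [0.5291, -0.1198, 0.0543]
eef_rot: [[-0.964, -0.267, -0.001], [-0.267, 0.964, -0.002], [0.001, -0.002, -1.0]]
ft_force: [0.1, -0.6, 0.3]
opening: -0.0002
```

>>> {"op": "apply_moves", "data": {"moves": [{"dp":[1.5,0.4,0],"twist":0,"hand":255},{"dp":[3,0.8,0],"twist":0,"hand":255}]}}

```text
clock: 23.2
tool_pos: [0.5322, -0.119, 0.0543]
eef_rot: [[-0.964, -0.267, -0.001], [-0.267, 0.964, -0.002], [0.001, -0.002, -1.0]]
ft_force: [-1.0, -0.4, -0.1]
opening: -0.0001
```

>>> {"op": "apply_moves", "data": {"moves": [{"dp":[1.5,0.4,0],"twist":0,"hand":255},{"dp":[3,0.8,0],"twist":0,"hand":255}]}}

```text
clock: 23.45
tool_pos: [0.5353, -0.1181, 0.0543]
eef_rot: [[-0.964, -0.267, -0.001], [-0.267, 0.964, -0.002], [0.001, -0.002, -1.0]]
ft_force: [-1.1, -1.8, 0.2]
opening: -0.0001
```

>>> {"op": "apply_moves", "data": {"moves": [{"dp":[1,0.3,0],"twist":0,"hand":255},{"dp":[2,0.6,0],"twist":0,"hand":255}]}}

```text
clock: 23.7
tool_pos: [0.5373, -0.1175, 0.0543]
eef_rot: [[-0.964, -0.267, -0.001], [-0.267, 0.964, -0.002], [0.001, -0.002, -1.0]]
ft_force: [-0.6, -0.6, 0.2]
opening: 0.0001
```

>>> {"op": "apply_moves", "data": {"moves": [{"dp":[1.3,0.3,0],"twist":0,"hand":255},{"dp":[2.5,0.7,0],"twist":0,"hand":255}]}}

```text
clock: 23.95
tool_pos: [0.5399, -0.1169, 0.0543]
eef_rot: [[-0.964, -0.267, -0.001], [-0.267, 0.964, -0.002], [0.001, -0.002, -1.0]]
ft_force: [-1.6, -0.6, 1.7]
opening: 0.0002
```

>>> {"op": "apply_moves", "data": {"moves": [{"dp":[1,0.3,0],"twist":0,"hand":255},{"dp":[2,0.6,0],"twist":0,"hand":255}]}}

```text
clock: 24.2
tool_pos: [0.5413, -0.1166, 0.0543]
eef_rot: [[-0.964, -0.267, -0.002], [-0.267, 0.964, -0.003], [0.003, -0.003, -1.0]]
ft_force: [-3.1, -3.1, 2.8]
opening: -0.0
```

Binding has begun. Smaller steps.

>>> {"op": "apply_moves", "data": {"moves": [{"dp":[1,0.3,0],"twist":0,"hand":255},{"dp":[1,0.3,0],"twist":0,"hand":255}]}}

```text
clock: 24.45
tool_pos: [0.5419, -0.1166, 0.0543]
eef_rot: [[-0.964, -0.266, -0.003], [-0.266, 0.964, -0.004], [0.004, -0.003, -1.0]]
ft_force: [-4.6, -2.6, 1.4]
opening: -0.0001
```

```bash
python3 loc.py
```

```text
t 24.45 carr x 25.2 y -0.1 z 18.1 yaw 15.45 F fix x -5.2 y -1.3 z 1.4 open -0.0001 tool [ 0.5419 -0.1166  0.0543]
```

>>> {"op": "apply_moves", "data": {"moves": [{"dp":[1,0.3,0],"twist":0,"hand":255},{"dp":[1.9,0.5,0],"twist":0,"hand":255}]}}

```text
clock: 24.7
tool_pos: [0.5431, -0.1165, 0.0543]
eef_rot: [[-0.964, -0.266, -0.004], [-0.266, 0.964, -0.004], [0.005, -0.003, -1.0]]
ft_force: [-5.0, -3.3, 3.5]
opening: -0.0001
```

```bash
python3 loc.py
```

```text
t 24.7 carr x 26.4 y -0.4 z 18.1 yaw 15.43 F fix x -5.7 y -1.9 z 3.5 open -0.0001 tool [ 0.5431 -0.1165  0.0543]
```

>>> {"op": "apply_moves", "data": {"moves": [{"dp":[1,0.1,0],"twist":0,"hand":255},{"dp":[2.2,0.2,0],"twist":0,"hand":255}]}}

```text
clock: 24.95
tool_pos: [0.5446, -0.1166, 0.0542]
eef_rot: [[-0.964, -0.266, -0.005], [-0.266, 0.964, -0.005], [0.007, -0.003, -1.0]]
ft_force: [-4.9, -3.1, 2.4]
opening: -0.0002
```

```bash
python3 loc.py
```

```text
t 24.95 carr x 27.8 y -0.9 z 18.0 yaw 15.40 F fix x -5.5 y -1.7 z 2.4 open -0.0002 tool [ 0.5446 -0.1166  0.0542]
```

```bash
python3 w.py w12; python3 - <<'E'
import cv2
from cell import env
a=cv2.imread("pics/w12.png")
cv2.imwrite("pics/w12z.png",cv2.resize(a[60:360,150:550],None,fx=2,fy=2,interpolation=cv2.INTER_CUBIC))
c=env.camera("scene");a=c["frame"][150:260,210:350,::-1]
cv2.imwrite("pics/s12z.png",cv2.resize(a,None,fx=5,fy=5,interpolation=cv2.INTER_CUBIC))
E
python3 loc.py
```

```text
24.95 [ 0.54462643 -0.11662128  0.05419295] -164.59638546595318 [-4.88487363 -3.11223255  2.41444073] -0.00016357951106375462
t 25.05 carr x 27.9 y -0.9 z 17.9 yaw 15.41 F fix x -4.7 y -2.0 z 1.5 open -0.0002 tool [ 0.5447 -0.1166  0.0541]
```

View pics/w12z.png

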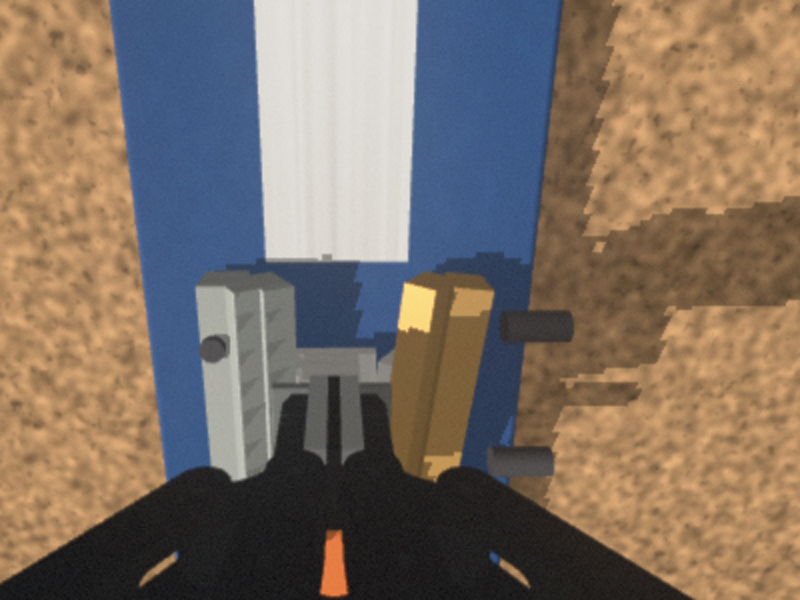

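View pics/s12z.png

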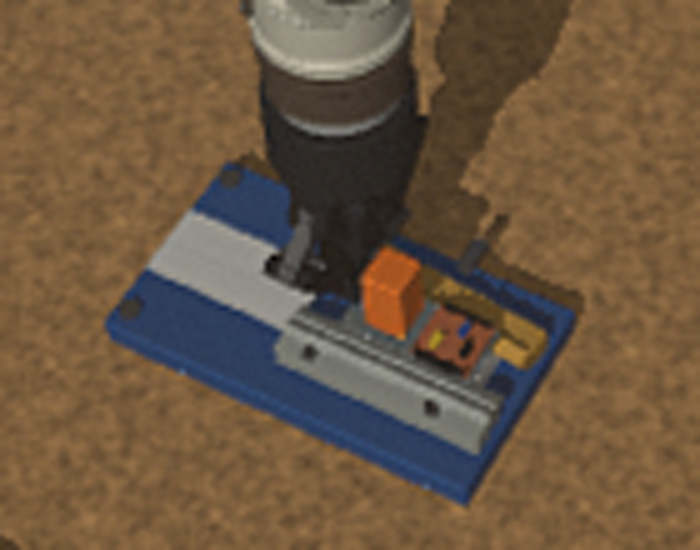

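Carriage is straight and in contact. The force plateau looks like the carriage still shifting across to the steel side. Continuing.

>>> {"op": "apply_moves", "data": {"moves": [{"dp":[1.2,0.3,0],"twist":0,"hand":255},{"dp":[2.2,0.6,0],"twist":0,"hand":255}]}}

```text
clock: 25.3
tool_pos: [0.5456, -0.1165, 0.0541]
eef_rot: [[-0.964, -0.265, -0.008], [-0.265, 0.964, -0.006], [0.009, -0.004, -1.0]]
ft_force: [-6.9, -4.5, 5.7]
opening: -0.0002
```

```bash
python3 loc.py
```

```text
t 25.3 carr x 28.8 y -1.1 z 17.9 yaw 15.37 F fix x -7.8 y -2.5 z 5.7 open -0.0002 tool [ 0.5456 -0.1165  0.0541]
```

>>> {"op": "apply_moves", "data": {"moves": [{"dp":[1.5,0.3,0.3],"twist":0,"hand":255},{"dp":[2.8,0.7,0.5],"twist":0,"hand":255}]}}

```text
clock: 25.55
tool_pos: [0.546, -0.1164, 0.0542]
eef_rot: [[-0.964, -0.264, -0.013], [-0.264, 0.964, -0.007], [0.014, -0.004, -1.0]]
ft_force: [-9.0, -4.7, 4.2]
opening: -0.0002
```

```bash
python3 loc.py
```

```text
t 25.55 carr x 29.2 y -1.1 z 18.0 yaw 15.33 F fix x -9.9 y -2.1 z 4.2 open -0.0002 tool [ 0.546  -0.1164  0.0542]
```

>>> {"op": "apply_moves", "data": {"moves": [{"dp":[2,0.5,0.2],"twist":0,"hand":255},{"dp":[3.2,0.9,0.4],"twist":0,"hand":255}]}}

```text
clock: 25.8
tool_pos: [0.5462, -0.1164, 0.0542]
eef_rot: [[-0.965, -0.263, -0.018], [-0.263, 0.965, -0.009], [0.02, -0.004, -1.0]]
ft_force: [-10.0, -6.4, 5.5]
opening: -0.0001
```

```bash
python3 loc.py
```

```text
t 25.8 carr x 29.4 y -1.0 z 18.0 yaw 15.27 F fix x -11.4 y -3.5 z 5.5 open -0.0001 tool [ 0.5462 -0.1164  0.0542]
```

>>> {"op": "apply_moves", "data": {"moves": [{"dp":[2.5,0.6,0.2],"twist":0,"hand":255},{"dp":[3.8,0.8,0.3],"twist":0,"hand":255},{"dp":[3.8,0.8,0.3],"twist":0,"hand":255}]}}

```text
clock: 26.18
tool_pos: [0.5464, -0.1163, 0.0543]
eef_rot: [[-0.965, -0.262, -0.025], [-0.262, 0.965, -0.01], [0.027, -0.003, -1.0]]
ft_force: [-11.4, -5.0, 8.0]
opening: 0.0002
```

```bash
python3 loc.py
```

```text
t 26.175 carr x 29.5 y -1.1 z 18.1 yaw 15.21 F fix x -12.3 y -1.8 z 8.0 open 0.0002 tool [ 0.5464 -0.1163  0.0543]
```

>>> {"op": "apply_moves", "data": {"moves": [{"dp":[3,0.8,0.3],"twist":0,"hand":255},{"dp":[4.6,1.1,0.5],"twist":0,"hand":255},{"dp":[4.6,1.1,0.5],"twist":0,"hand":255}]}}

```text
clock: 26.55
tool_pos: [0.5465, -0.1163, 0.0543]
eef_rot: [[-0.965, -0.261, -0.034], [-0.261, 0.965, -0.012], [0.036, -0.003, -0.999]]
ft_force: [-13.5, -5.2, 8.4]
opening: -0.0001
```

```bash
python3 loc.py
```

```text
t 26.55 carr x 29.7 y -1.0 z 18.1 yaw 15.13 F fix x -14.4 y -1.4 z 8.4 open -0.0001 tool [ 0.5465 -0.1163  0.0543]
```

>>> {"op": "apply_moves", "data": {"moves": [{"dp":[3.5,0.9,0.3],"twist":0,"hand":255},{"dp":[4.9,1.2,0.4],"twist":0,"hand":255},{"dp":[4.9,1.2,0.4],"twist":0,"hand":255}]}}

```text
clock: 26.92
tool_pos: [0.5465, -0.1163, 0.0544]
eef_rot: [[-0.965, -0.26, -0.043], [-0.259, 0.966, -0.014], [0.046, -0.002, -0.999]]
ft_force: [-14.9, -5.9, 9.1]
opening: -0.0001
```

```bash
python3 loc.py
```

```text
t 26.925 carr x 29.7 y -1.0 z 18.2 yaw 15.05 F fix x -16.0 y -1.7 z 9.1 open -0.0001 tool [ 0.5465 -0.1163  0.0544]
```

Peak push was about 15–16 N. Backing off straight behind the post and checking that it stays.

>>> {"op": "apply_moves", "data": {"moves": [{"dp":[-2,-0.5,0],"twist":0,"hand":255},{"dp":[-8,-2.2,0],"twist":0,"hand":255},{"dp":[-18,-5,0],"twist":0,"hand":255},{"dp":[-30,-8.3,0],"twist":0,"hand":255},{"dp":[-40,-11,5],"twist":0,"hand":255},{"dp":[-50,-13.5,40],"twist":0,"hand":255},{"dp":[-60,-16,80],"twist":0,"hand":255},{"dp":[-60,-16,80],"twist":0,"hand":255}]}}

```text
clock: 27.92
tool_pos: [0.4881, -0.1332, 0.1382]
eef_rot: [[-0.965, -0.259, -0.036], [-0.259, 0.966, -0.016], [0.039, -0.006, -0.999]]
ft_force: [0.1, -0.7, -0.0]
opening: -0.0003
```

```bash
python3 loc.py; python3 w.py w13; python3 - <<'E'
import cv2,numpy as np,pickle
from cell import env
a=cv2.imread("pics/w13.png")
c=env.camera("scene");b=c["frame"][150:260,210:350,::-1]
pickle.dump(c,open("pics/s13.pkl","wb"))
z=lambda i,w,h:cv2.resize(i,(w,h),interpolation=cv2.INTER_CUBIC)
cv2.imwrite("pics/s13z.png",np.hstack([z(a[100:400,170:470],400,400),z(b,400,400)]))
E
```

```text
t 27.925 carr x -31.1 y -1.7 z 102.0 yaw 14.99 F fix x -0.1 y -0.7 z -0.0 open -0.0003 tool [ 0.4881 -0.1332  0.1382]
27.925 [ 0.4880836  -0.13315745  0.13817032] -165.00581155988573 [ 0.10467698 -0.71570737 -0.02690918] -0.0003389565856463084
```

View pics/s13z.png

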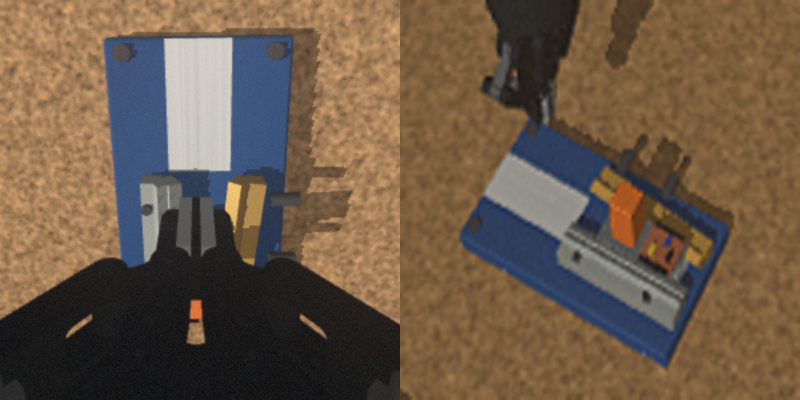

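>>> {"op": "apply_moves", "data": {"moves": [{"dp":[0,0,50],"twist":0,"hand":255},{"dp":[40,10,60],"twist":0,"hand":255},{"dp":[80,20,60],"twist":0,"hand":255},{"dp":[120,32,60],"twist":0,"hand":255},{"dp":[120,32,60],"twist":0,"hand":255},{"dp":[120,32,60],"twist":0,"hand":255}]}}

```text
clock: 28.78
tool_pos: [0.6053, -0.1003, 0.1931]
eef_rot: [[-0.965, -0.26, -0.046], [-0.259, 0.966, -0.014], [0.048, -0.002, -0.999]]
ft_force: [-0.8, 0.2, -0.3]
opening: -0.0002
```

```bash
python3 w.py w14; python3 - <<'E'
import cv2
a=cv2.imread("pics/w14.png")
cv2.imwrite("pics/w14z.png",cv2.resize(a[40:300,190:450],None,fx=2.3,fy=2.3,interpolation=cv2.INTER_CUBIC))
E
```

```text
28.775 [ 0.60533568 -0.10025613  0.19307878] -164.9548242896403 [-0.77215365  0.21135742 -0.30923683] -0.00016055054527535178
```

View pics/w14z.png

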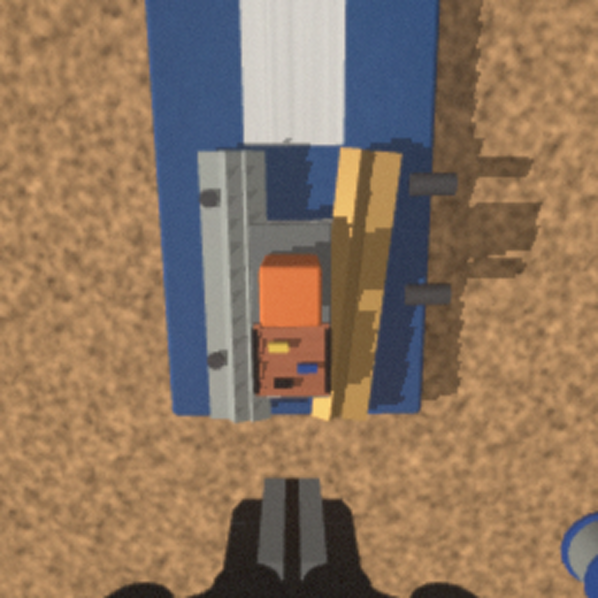

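The zoom shows the carriage seated between the rails: board at (252–330, 325–394), post top at (259–321, 265–325), fixture far corners (173,414) and (420,412). Quantifying its position and yaw relative to the fixture.

```bash
python3 - <<'E'
from h import *
s,c=pickle.load(open("pics/w14.pkl","rb"));R,t=wristRt(c,s)
f=lambda u,v:((u+.5)/2.3-.5+190,(v+.5)/2.3-.5+40)
W=lambda u,v,z:ray(c,f(u,v),z,R,t)[:2]*1e3
L=[W(151,20,.02),W(173,413,.02)];Rr=[W(438,20,.02),W(420,411,.02)]
d=(L[1]-L[0])/np.linalg.norm(L[1]-L[0])+(Rr[1]-Rr[0])/np.linalg.norm(Rr[1]-Rr[0]);a=np.arctan2(d[1],d[0]);print("fix yaw",np.degrees(a))
ex=np.array([np.cos(a),np.sin(a)]);ey=np.array([-ex[1],ex[0]])
m=(L[1]+Rr[1])/2; l=lambda u,v,z:((W(u,v,z)-m)@ex+115,(W(u,v,z)-m)@ey)
P=lambda n,*q:print(n,[tuple(np.round(l(*k),1)) for k in q])
P("corners",(173,413,.02),(420,411,.02),(151,20,.02),(438,20,.02))
P("board",(252,325,.055),(330,325,.055),(256,394,.055),(328,394,.055))
P("post",(259,266,.092),(321,266,.092),(260,325,.092),(322,325,.092))
P("strip",(241,20,.02),(344,20,.02),(244,142,.02),(344,142,.02))
P("rail inner top",(265,152,.041),(269,390,.041),(341,148,.041),(313,415,.041))
P("deck rear",(254,222,.048),(331,222,.048))
E
```

```text
fix yaw 15.434825183852169
corners [(np.float64(115.2), np.float64(-64.0)), (np.float64(114.8), np.float64(64.0)), (np.float64(-67.8), np.float64(-63.0)), (np.float64(-66.9), np.float64(63.0))]
board [(np.float64(61.6), np.float64(-19.6)), (np.float64(61.8), np.float64(15.0)), (np.float64(93.8), np.float64(-18.5)), (np.float64(94.0), np.float64(14.4))]
post [(np.float64(31.2), np.float64(-14.0)), (np.float64(31.4), np.float64(9.4)), (np.float64(53.8), np.float64(-14.1)), (np.float64(54.0), np.float64(9.9))]
strip [(np.float64(-67.5), np.float64(-23.5)), (np.float64(-67.2), np.float64(21.8)), (np.float64(-17.0), np.float64(-23.5)), (np.float64(-16.7), np.float64(22.6))]
rail inner top [(np.float64(-11.7), np.float64(-13.1)), (np.float64(96.3), np.float64(-13.1)), (np.float64(-13.1), np.float64(19.8)), (np.float64(109.1), np.float64(8.0))]
deck rear [(np.float64(17.4), np.float64(-18.1)), (np.float64(17.7), np.float64(15.4))]
```

```bash
python3 - <<'E'
from cell import env
import cv2,pickle,numpy as np
c=env.camera("scene");o=pickle.load(open("pics/s13.pkl","rb"))
for t in("carriage","spool","strip","driver"):
    g=lambda p:[d["extent"] for d in env.cut_out(t,p)][:1]
    print(t,g(c))
print(env.observe()["clock"]); print(env.job_done())
E
```

```text
carriage [[277.9, 198.9, 310.7, 226.5]]
spool [[363.4, 186.4, 381.7, 205.4]]
strip [[397.2, 148.0, 422.4, 157.0]]
driver [[176.3, 235.3, 226.7, 275.0]]
29.075
the job is handed in; nothing more can be done
None
```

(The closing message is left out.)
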